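# Lay out the melting hearth

## Robot

A 6-joint arm with a two-finger parallel gripper is mounted at the origin on the work surface. World frame = base frame: x ahead of the robot, y to its left, z up, the work surface at z = 0. Lengths are in mm, angles in rad, forces in N, time in s.
With the tool pointing down it reaches from about 350 to 975 mm from the base axis. Payload 7.1 kg.
Tool frame: the origin (TCP) lies at the very end of the fingers, on their centre line; the grasp point (between the pads) lies 19 mm behind it (ctrl.grasp_offset is the distance from the TCP to the grasp point, in mm); z points along the fingers, y is the line along which they close (so a half turn about z gives the same grasp; the last joint's range is limited). The gripper opens to 88 mm and grips with 3 to 60 N. Pads are 20 mm wide; open, the fingers measure 115 mm over their backs; the gripper's body (75 mm by 178 mm) begins 61 mm behind the grasp point.
Start: joints at [-1.305, 0.423, 1.63, -0, 1.089, -0.019], TCP at [175.622, -599.801, 183.675] pointing down, gripper open.
Joint ranges: [-3, 3], [-0.9, 2.11], [0.09, 2.58], [-1.31, 4.45], [0.11, 2.69], [-2.54, 2.54]. Speed limits (rad/s): [2.39, 2.39, 3.01, 3.14, 3.14, 3.14].

## Interface

Orientations are given as a rotation vector (axis times angle).
In Python, from workcell import ctrl, viewer, ticket, models gives the robot as it stands.
- The arm moves only by the tool play_rows, never from a script. Its arguments are lists of equal length, an entry for each row: "dp": the shift along the world's x, y, z in mm, a list of three; "yaw": the turn about the world's z in degrees. In form: {"dp": [[tx, ty, tz], ...], "yaw": [yaw, ...]}. A call has 1 to 8 rows; each row shifts and turns the commanded pose from where the row before left it; what a row does not reach is not made up. A row lasts 1/12 s, in which the tool goes at most 41.7 mm and 7.16 degrees, less where a joint would pass 70% of its speed; a pose out of reach is approached as far as the arm can. A call is refused whole if a number of a shift passes 41.7 or a number of a turn 7.16, either way. A call with a gripper value outside its range is refused whole. "gripper" is the closure, from 0 (fully open) to 1 (shut), set as the call begins (left out, the last holds). The fingers move at their own pace and stop on an object; the grip force is fixed at half the most. Time passes only in rows, so rows that do not move let the fingers close. It gives the time, the measured TCP pose, the force, the opening and the grip force at its end, in the units of the state.
- ctrl.get_obs(): the state, without advancing time (a new reading comes with each control period).
- viewer.get_image(name): name is "scene" or "top" or "wrist"; returns a dict with "pixels" (420x560x3 uint8, red, green, blue), "range_z" (420x560 float32, mm along the optical axis (not along the pixel's ray), 0 where there is no reading), "fx", "fy", "cx", "cy" (pixels), "T" (4x4, takes a point from camera to world coordinates); the wrist camera has in their place "hand_eye" (4x4, takes a point from camera to tool coordinates, whose origin is the TCP and whose axes are the flange's). Camera axes: x right, y up, looking along -z (the intrinsics and any distortion apply to the point x, -y, -z); pixel columns grow to the right and rows downward; lengths in mm; the calibration is good to about 2 mm. A picture is of the moment at which its call begins: read the wrist's pose just before it.
- ticket.close_job(): hands the job in; it is judged then, once.
Trained networks look in a picture, given as the dict that the camera call returned (one of the last four; its "shot" number tells which), for a name from the list of things; names that differ only in an ending like _2 or _b are one class to them, and where a whole thing is asked for, a point or a joint stands for the part that bears it (a point fixed in the world has none). Each returns a list of dicts, best first, with "conf" (0 to 1); they miss things now and then, are a little off and sometimes report something else, mostly with a low value. They report only what shows in the picture. A call takes as long as a camera call. They do not tell look-alikes from the thing itself.
- models.look_for(picture, name): "bbox" ([centre column, centre row, width, height] in pixels, round what is visible of it).
- models.landmark_of(picture, name): "location" ([column, row] in pixels: a listed point, or the origin of a listed thing).
The state is a dict: "t": time; "qpos": joint angles; "qvel": joint speeds; "joint_torque": joint torques, N m; "ee_pos": TCP position; "orientation": TCP orientation; "ft_force": force on the tool from outside, world axes, zero at the start; "moment": the same for the moment, N m; "width": finger opening in mm; "grasp_force": force on a finger pad.
Only numpy, scipy, OpenCV 4.12 (cv2) and the standard library are available. Lean on these libraries where they do the work, as an engineer would, in place of code of your own. Each camera call takes 0.05 s, during which the arm holds its last target. There are 200 camera calls.

## Task

Set up the hearth board with the five pieces from the tray: the plain disc flat on the board midway between brick and rod rest, the crucible centred on the disc, the knobbed lid centred on the crucible. Lay the long mould centred on top of the brick, along its length, and set the short mould on the board in front of the brick (at its end nearer the robot, away from the board's back lip), centred on it, its 46 mm side running along the brick's length, with a 35 mm gap between them. Keep everything upright, and leave the jar and the hammer where they are.

Things in the scene. Friction and masses are not known exactly. Their poses are not given: they have to be found in the camera images.
- plinth_mid (a point): Plain pale refractory disc without a knob, diameter 60, 25 thick, lying flat on the tray. Point: its centre, 12.5 above its underside. z up. Lengths in mm. Starts in any of five places on the shallow wooden tray (300 x 290, rim 12 tall, floor 5 above the bench).
- crucible_mid (a point): Dark round open cup, outer diameter 56 over most of its height (narrowing to 46 at the foot in the lowest 14), 60 tall, wall 5, mouth up. Point: on its axis, half-way up, 30 above its underside. z up. Lengths in mm. Starts in any of five places on the shallow wooden tray (300 x 290, rim 12 tall, floor 5 above the bench).
- lid_mid (a point): Crucible lid: pale disc, diameter 60, 8 thick, with a central upright knob 18 in diameter and 24 tall on top; flat underneath. Point: on its axis, 16 above its underside (half its whole height of 32). z up. Lengths in mm. Starts in any of five places on the shallow wooden tray (300 x 290, rim 12 tall, floor 5 above the bench).
- bar_mould_mid (a point): Long dark steel block 110 x 40 x 30 tall with a long trough in its top (walls 8). Point: its centre, 15 above its underside. Its x axis runs along the 110 length, y across the 40 width, z up. Lengths in mm. Starts in any of five places on the shallow wooden tray (300 x 290, rim 12 tall, floor 5 above the bench).
- button_mould_mid (a point): Short dark steel block 46 x 60 x 30 tall with a round hollow (34 wide, 12 deep) in its top. Point: its centre, 15 above its underside. Its x axis runs along the 46 side, y along the 60 side, z up. Lengths in mm. Starts in any of five places on the shallow wooden tray (300 x 290, rim 12 tall, floor 5 above the bench).
- brick: Plain pale brick, 114 long (its x) x 64 wide (its y) x 32 tall, fixed to the hearth board. Origin: centre of its underside, which is the top of the board; z up. Its -x end is its front, nearer the robot, facing the board's open edge; its +x end points to the board's back lip. Lengths in mm.
- rod_rest: Dark steel rest fixed to the board beside the brick, parallel to it, centres 220 apart along y, left or right of it. Foot 110 (x) x 50 (y) x 10; two forked uprights hold a thin rod along x (75 in front to 85 behind the origin, 50 above the board); top 62 above the board. Origin: centre of its underside, on the board. Lengths in mm.
- hearth: Fixed grey slab 270 (x) x 320 (y), its top 12 above the bench, with an upright lip (12 thick, 20 above the slab) along its far +x edge. It is left or right of the robot's middle, the tray on the other side. Brick and rod rest stand on it, 30 behind (+x) its middle and 110 to either side. Origin: under its middle, on the bench. Lengths in mm.
- jar: Amber jar with a dark cap, diameter 64, 70 tall, on the bench beyond the work; loose, to be left alone. Origin: centre of its underside. Lengths in mm.
- hammer: Hammer, 260 long, lying on the bench beyond the work; loose, to be left alone. Origin: near the middle of its length, at the bench. Lengths in mm.
Mind the look-alikes: they are no part of the job. What is shaped like the part that bears lid_mid but blue is not meant.

How it is judged (in metres and radians):
At the end, for the whole second after the job is handed in: Disc flat midway between brick and rest (12 mm); crucible on disc, lid on crucible (10 mm); long mould on brick, centred (13 mm), along it (0.2 rad); short mould before brick, centred, gap 35 mm (13 mm each), square (0.2 rad); all upright, released, at rest (horizontal distance between plinth_mid and brick below 0.123 m and horizontal distance between plinth_mid and rod_rest below 0.123 m and x of plinth_mid in the frame of brick between -0.013 and 0.013 m and z of plinth_mid in the frame of brick between 0.0085 and 0.0165 m and horizontal distance between crucible_mid and plinth_mid below 0.01 m and z of crucible_mid in the frame of plinth_mid between 0.0385 and 0.0465 m and horizontal distance between lid_mid and crucible_mid below 0.01 m and z of lid_mid in the frame of crucible_mid between 0.042 and 0.05 m and horizontal distance between bar_mould_mid and brick below 0.013 m and angle between the x axis of each of bar_mould_mid, button_mould_mid and the x axis of brick, either way round below 0.2 rad and z of bar_mould_mid in the frame of brick between 0.043 and 0.051 m and x of button_mould_mid in the frame of brick between -0.128 and -0.102 m and y of button_mould_mid in the frame of brick between -0.013 and 0.013 m and z of button_mould_mid in the frame of brick between 0.011 and 0.019 m and angle between each of plinth_mid, crucible_mid, lid_mid, bar_mould_mid, button_mould_mid's own z axis and vertical below 0.08 rad and linear speed of each of plinth, crucible, lid, bar_mould, button_mould below 0.01 m/s); the robot touches nothing.
It fails at once if the crucible is tipped over (angle between crucible_mid's own z axis and vertical above 0.7 rad).
It fails at once if the jar is disturbed (distance of jar from where it was at the start of the episode above 0.02 m).
It fails at once if the hammer is disturbed (distance of hammer from where it was at the start of the episode above 0.02 m).
It also fails if it takes over 136 s, if anything falls off the work surface, if the arm or the gripper's body presses on something with over 40 N, if the wrist force passes 120 N, or if a joint passes its speed limit or range.

## Working session

There is one attempt and no reset: what is moved stays moved. The work goes in short steps, Python scripts to look and compute and a tool call to move; the robot and the scene stay as the last step left them, time stands still between calls to the robot, and variables do not carry over. Pictures are saved under pics/ and viewed, at most 14 in all, crops included, and the job is handed in when it is done.

Besides the shell and the picture viewer there is one more tool, called after "Emit:" as name(argument=value, ...), one argument or row to a line, values as JSON. play_rows: Moves the arm, as the interface text tells. Its arguments: {"type":"object","properties":{"dp":{"type":"array"},"yaw":{"type":"array"},"gripper":{"type":"number"}},"required":["dp","yaw"]}

```bash
mkdir -p pics; cat > h.py <<'E'
import numpy as np, cv2
from workcell import ctrl, viewer, ticket, models
from scipy.spatial.transform import Rotation as R
def shot(n):
    o=ctrl.get_obs(); im=viewer.get_image(n)
    if 'T' in im: T=np.array(im['T'])
    else:
        B=np.eye(4);B[:3,:3]=R.from_rotvec(o['orientation']).as_matrix();B[:3,3]=o['ee_pos'];T=B@np.array(im['hand_eye'])
    im['TT']=T; return im
def cloud(im):
    z=im['range_z'];h,w=z.shape;u,v=np.meshgrid(np.arange(w),np.arange(h))
    P=np.stack([(u-im['cx'])/im['fx']*z,-(v-im['cy'])/im['fy']*z,-z,np.ones_like(z)],-1)
    W=P@im['TT'].T; W=W[...,:3]; W[z<=0]=np.nan; return W
def atz(im,u,v,z):
    d=im['TT'][:3,:3]@np.array([(u-im['cx'])/im['fx'],-(v-im['cy'])/im['fy'],-1]);p=im['TT'][:3,3]
    return p+d*(z-p[2])/d[2]
def save(im,n,crop=None,s=1):
    a=cv2.cvtColor(im['pixels'],cv2.COLOR_RGB2BGR)
    if crop: a=a[crop[1]:crop[3],crop[0]:crop[2]]
    cv2.imwrite('pics/'+n+'.png',cv2.resize(a,None,fx=s,fy=s,interpolation=cv2.INTER_CUBIC))
E
python3 - <<'E'
from h import *
im=shot('top'); save(im,'top1'); print({k:im[k] for k in im if k not in('pixels','range_z')})
zs=dict(plinth_mid=17.5,crucible_mid=35,lid_mid=21,bar_mould_mid=20,button_mould_mid=20,brick=12,rod_rest=12,hearth=0,jar=0,hammer=0)
for n,z in zs.items():
    print(n,[(np.round(r['location']),round(r['conf'],2),np.round(atz(im,*r['location'],z)[:2])) for r in models.landmark_of(im,n)[:3]])
print(ctrl.get_obs())
E
```

```text
{'fx': 427.76298636953334, 'fy': 427.76298636953334, 'cx': 286.511185629645, 'cy': 206.82032397757672, 'T': array([[ 2.00522994e-02,  9.95516575e-01, -9.24372943e-02,
         4.52637861e+02],
       [-9.99676825e-01,  2.14089156e-02,  1.37077926e-02,
         6.66967765e+01],
       [ 1.56253170e-02,  9.21325482e-02,  9.95624147e-01,
         1.17712061e+03],
       [ 0.00000000e+00,  0.00000000e+00,  0.00000000e+00,
         1.00000000e+00]]), 'shot': 1, 'TT': array([[ 2.00522994e-02,  9.95516575e-01, -9.24372943e-02,
         4.52637861e+02],
       [-9.99676825e-01,  2.14089156e-02,  1.37077926e-02,
         6.66967765e+01],
       [ 1.56253170e-02,  9.21325482e-02,  9.95624147e-01,
         1.17712061e+03],
       [ 0.00000000e+00,  0.00000000e+00,  0.00000000e+00,
         1.00000000e+00]])}
plinth_mid [(array([258., 250.]), 0.74, array([442., 125.])), (array([198., 255.]), 0.28, array([425., 284.]))]
crucible_mid [(array([196., 190.]), 0.94, array([599., 294.]))]
lid_mid [(array([138., 250.]), 0.71, array([436., 447.])), (array([198., 258.]), 0.65, array([417., 285.]))]
bar_mo
[... 521 characters left out ...]
't': 0.55, 'qpos': array([-1.30499401e+00,  4.23102154e-01,  1.62990617e+00,  3.67091008e-06,
        1.08862362e+00, -1.89961576e-02]), 'qvel': array([ 8.07192691e-04, -7.67445008e-04, -6.97066692e-05,  2.06228132e-04,
        3.42565097e-05,  4.15760220e-04]), 'joint_torque': array([-1.32025998e-03, -5.44228256e+01, -2.73881632e+01,  6.42469665e-02,
        1.72300218e-02, -1.51860775e-05]), 'ee_pos': array([ 175.62300328, -599.78778727,  183.67128662]), 'orientation': array([-3.10975594e+00, -4.45841795e-01,  2.52694101e-06]), 'ft_force': array([-0.78843535, -0.0208728 ,  0.51385437]), 'moment': array([-0.01871383,  0.03960898, -0.00553731]), 'grasp_force': 0.0, 'width': 87.7879277553126}
```

View pics/top1.png

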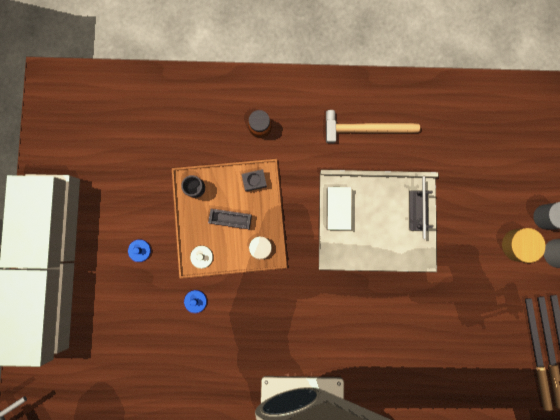

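The top view shows the tray's pieces: crucible (193,187), button mould (255,181), long mould (231,219), plain disc (260,248), white knobbed lid (202,257). Possible mix-ups for the lid are the blue lids at (139,251) and (195,302), and the plain disc at (260,248). I choose the white knobbed one at (202,257). The brick is at (339,208) and the rod rest at (418,210), with the board's lip on the far side.

```bash
python3 - <<'E'
from h import *
im=shot('top'); save(im,'tray',(165,150,445,290),2.8); W=cloud(im)
def seg(n,u0,v0,u1,v1,zl,zh):
    p=W[v0:v1,u0:u1].reshape(-1,3);p=p[np.isfinite(p[:,0])&(p[:,2]>zl)&(p[:,2]<zh)]
    if len(p)<5: print(n,len(p));return
    r=cv2.minAreaRect(p[:,:2].astype(np.float32)); print(n,len(p),'rect',np.round(r[0]),np.round(r[1]),round(r[2],1),'mean',np.round(p.mean(0)),'z95',np.round(np.percentile(p[:,2],[5,95])))
seg('cruc',178,172,210,204,55,80)
seg('lid',185,240,218,273,9.5,45);seg('knob',185,240,218,273,25,45)
seg('disc',245,233,275,264,22,40)
seg('bar',204,205,256,233,22,45);seg('but',240,165,272,195,22,45)
seg('brick',320,180,360,240,35,55)
seg('rest',400,172,436,248,40,90)
seg('slab',310,165,445,275,8,18)
seg('lip',315,160,445,182,25,40)
seg('traywall',165,150,295,285,8,100)
seg('floor bench',150,285,165,300,-20,20)
print(R.from_rotvec(ctrl.get_obs()['orientation']).as_matrix().round(3))
E
```

```text
cruc 143 rect [608. 301.] [53. 55.] 3.0 mean [608. 301.  64.] z95 [57. 68.]
lid 377 rect [421. 278.] [84. 83.] 2.6 mean [422. 278.  15.] z95 [10. 37.]
knob 36 rect [422. 278.] [15. 15.] 65.9 mean [422. 278.  36.] z95 [28. 40.]
disc 392 rect [449. 120.] [57. 58.] 45.8 mean [450. 120.  30.] z95 [26. 33.]
bar 324 rect [525. 203.] [110.  40.] 82.7 mean [525. 203.  34.] z95 [29. 39.]
but 360 rect [632. 141.] [47. 60.] 13.8 mean [631. 141.  32.] z95 [23. 38.]
brick 1044 rect [558. -90.] [113.  65.] 0.2 mean [558. -89.  44.] z95 [40. 48.]
rest 285 rect [ 564. -309.] [ 40. 164.] 89.9 mean [ 564. -309.   66.] z95 [60. 73.]
slab 8763 rect [ 528. -200.] [321. 267.] 90.0 mean [ 515. -201.   12.] z95 [ 9. 16.]
lip 543 rect [ 658. -199.] [316.  13.] 90.0 mean [ 657. -199.   32.] z95 [27. 35.]
traywall 3795 rect [522. 209.] [316. 292.] 6.5 mean [530. 208.  20.] z95 [ 8. 42.]
floor bench 224 rect [323. 396.] [38. 40.] 1.0 mean [323. 396.  -0.] z95 [-4.  3.]
[[ 0.96   0.281  0.   ]
 [ 0.281 -0.96  -0.   ]
 [ 0.     0.    -1.   ]]
```

View pics/tray.png

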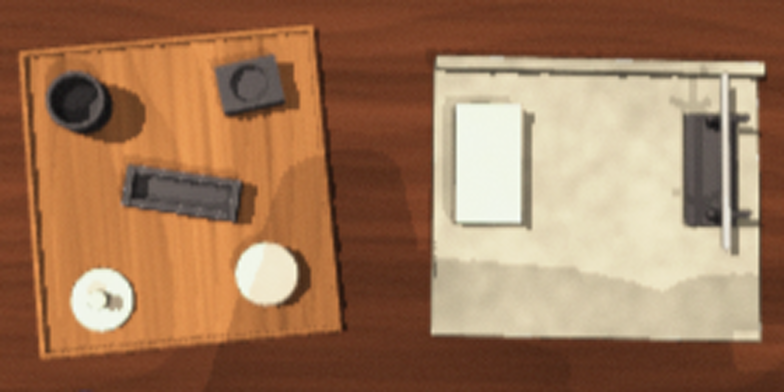

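The crop confirms it: white knobbed lid at (100,298), plain disc at (267,273), and nothing blue on the tray. I'll start with the long mould and move above it.

Emit:
play_rows(
  dp=[
    [14.6,33.5,0],
    [14.6,33.5,0],
    [14.6,33.5,0],
    [14.6,33.5,0],
    [14.6,33.5,0],
    [14.6,33.5,0],
    [14.6,33.5,0],
    [14.6,33.5,0],
  ],
  yaw=[2.77,2.77,2.77,2.77,2.77,2.77,2.77,2.77],
  gripper=0,
)

```text
t: 1.27
ee_pos: [292.8, -330.3, 183.9]
orientation: [2.965, 1.038, 0.0]
ft_force: [0.3, 0.0, 0.3]
width: 87.5
grasp_force: 0.0
```

Emit:
play_rows(
  dp=[
    [14.6,33.5,0],
    [14.6,33.5,0],
    [14.6,33.5,0],
    [14.6,33.5,0],
    [14.6,33.5,0],
    [14.6,33.5,0],
    [14.6,33.5,0],
    [14.6,33.5,0],
  ],
  yaw=[2.77,2.77,2.77,2.77,2.77,2.77,2.77,2.77],
)

```text
t: 1.93
ee_pos: [409.8, -62.1, 184.1]
orientation: [2.709, 1.589, 0.001]
ft_force: [0.6, -0.5, 0.1]
width: 87.7
grasp_force: 0.0
```

Emit:
play_rows(
  dp=[
    [14.6,33.5,0],
    [14.6,33.5,0],
    [14.6,33.5,0],
    [14.6,33.5,0],
    [14.6,33.5,0],
    [14.6,33.5,0],
    [14.6,33.5,0],
    [14.6,33.5,0],
  ],
  yaw=[2.77,2.77,2.77,2.77,2.77,2.77,2.77,2.77],
)

```text
t: 2.6
ee_pos: [526.5, 206.2, 183.8]
orientation: [2.354, 2.081, 0.0]
ft_force: [-0.2, -0.5, -0.3]
width: 87.8
grasp_force: 0.0
```

```bash
cat >> h.py <<'E'
zs=dict(plinth_mid=17.5,crucible_mid=35,lid_mid=21,bar_mould_mid=20,button_mould_mid=20,brick=12,rod_rest=12)
def rect(W,c,r,zl,zh):
    p=W.reshape(-1,3);p=p[np.isfinite(p[:,0])];p=p[(abs(p[:,0]-c[0])<r)&(abs(p[:,1]-c[1])<r)&(p[:,2]>zl)&(p[:,2]<zh)]
    if len(p)<8: return len(p)
    q=cv2.minAreaRect(p[:,:2].astype(np.float32)); return len(p),'rect',np.round(q[0],1),np.round(q[1],1),round(q[2],1),'mean',np.round(p.mean(0),1)
def pose():
    o=ctrl.get_obs();M=R.from_rotvec(o['orientation']).as_matrix()
    print('t',round(o['t'],2),'tcp',np.round(o['ee_pos'],1),'yaw',round(np.degrees(np.arctan2(M[1,0],M[0,0])),2),'w',round(o['width'],1),'gf',round(o['grasp_force'],1))
E
python3 - <<'E'
from h import *
pose(); im=shot('wrist'); save(im,'w1'); W=cloud(im)
print(rect(W,(525,203),68,22,45), rect(W,(632,141),40,22,45))
for n in('bar_mould_mid','button_mould_mid'): print(n,[(np.round(r['location']),round(r['conf'],2),np.round(atz(im,*r['location'],zs[n])[:2])) for r in models.landmark_of(im,n)[:2]])
E
```

```text
t 2.6 tcp [526.5 206.2 183.8] yaw 82.96 w 87.8 gf 0.0
(1721, 'rect', array([503. , 196.1]), array([131.2,  79.6]), 82.9, 'mean', array([519.5, 201.3,  33.9])) (1631, 'rect', array([630.4, 142.3]), array([46.4, 60.7]), 13.7, 'mean', array([630.9, 145.8,  30.9]))
bar_mould_mid [(array([277., 184.]), 0.62, array([524., 206.]))]
button_mould_mid [(array([365., 221.]), 0.62, array([631., 143.]))]
```

View pics/w1.png

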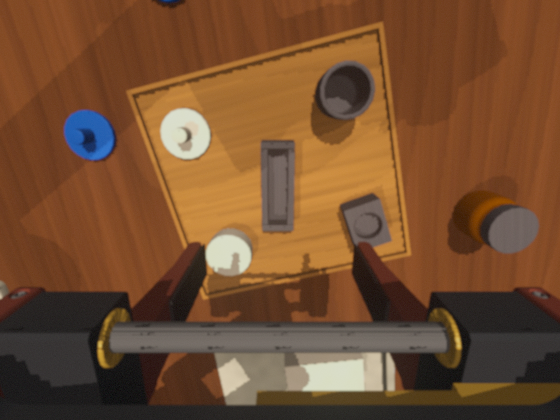

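The wrist view shows the bar mould at (277,186), the lid (185,133), the crucible (345,90), the button mould (367,222) and the disc (228,253). This matches the top measurements, so I'll descend and grip.

Emit:
play_rows(
  dp=[
    [-1.5,-2,-35],
    [0,0,-35],
    [0,0,-35],
    [0,0,-30],
    [0,0,-20],
    [0,0,-12],
    [0,0,-6],
    [0,0,0],
  ],
  yaw=[0,0,0,0,0,0,0,0],
)

```text
t: 3.42
ee_pos: [523.9, 201.4, 10.0]
orientation: [-2.357, -2.076, 0.002]
ft_force: [0.6, -0.2, 0.0]
width: 87.6
grasp_force: 0.0
```

Emit:
play_rows(
  dp=[
    [0,0,0],
    [0,0,0],
    [0,0,0],
    [0,0,0],
    [0,0,0],
    [0,0,0],
    [0,0,0],
    [0,0,0],
  ],
  yaw=[0,0,0,0,0,0,0,0],
  gripper=1,
)

```text
t: 4.08
ee_pos: [524.5, 202.2, 10.8]
orientation: [2.356, 2.078, 0.0]
ft_force: [-0.3, -1.5, -0.9]
width: 38.1
grasp_force: 0.0
```

Emit:
play_rows(
  dp=[
    [0,0,0],
    [0,0,0],
    [0,0,0],
    [0,0,0],
  ],
  yaw=[0,0,0,0],
)

```text
t: 4.42
ee_pos: [524.5, 202.2, 10.6]
orientation: [-2.357, -2.078, 0.0]
ft_force: [0.1, -0.1, -0.7]
width: 11.3
grasp_force: 0.0
```

```bash
python3 - <<'E'
from h import *
pose(); im=shot('wrist'); save(im,'w2')
E
```

```text
t 4.42 tcp [524.5 202.2  10.6] yaw 82.8 w 11.3 gf 0.0
```

View pics/w2.png

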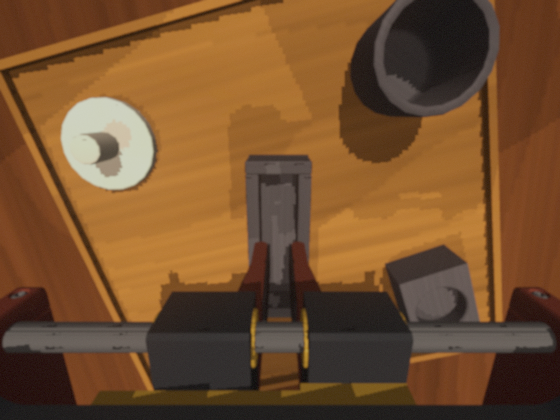

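The picture shows the fingers nearly shut over the trough, with the mould still in place around (280,240), so they missed. I'll check the geometry.

```bash
python3 - <<'E'
from h import *
pose(); im=shot('wrist'); W=cloud(im); print(np.array(im['hand_eye']).round(3), ctrl.grasp_offset)
Ti=np.linalg.inv(im['TT']); o=ctrl.get_obs()
for d in (0,19,60):
    c=Ti@np.append(o['ee_pos']+np.array([0,0,d]),1); print('tcp+%d px'%d, im['cx']+im['fx']*c[0]/-c[2], im['cy']-im['fy']*c[1]/-c[2], -c[2])
for (u,v) in [(254,200),(304,200),(278,200),(278,162),(278,280),(254,240),(304,240),(256,270),(300,270),(270,300),(278,312),(200,250),(350,250),(250,300),(110,130),(430,265)]: print((u,v),W[v,u].round(1),round(float(im['range_z'][v,u]),1))
c=im['pixels']; 
t=shot('top'); Wt=cloud(t); print(rect(Wt,(525,203),68,22,45), rect(W,(525,203),68,26,40))
E
```

```text
t 4.47 tcp [524.5 202.2  10.6] yaw 82.8 w 7.2 gf 0.0
[[   0.       0.953    0.302   83.095]
 [   1.      -0.       0.       0.41 ]
 [   0.       0.302   -0.953 -201.007]
 [   0.       0.       0.       1.   ]] 18.700000000000003
tcp+0 px 278.6087703706636 233.48701427153406 216.67496575827033
tcp+19 px 278.5583322495244 244.4567880872178 198.56139953248424
tcp+60 px 278.41045295228815 276.61901788611766 159.4742303084195
(254, 200) [513.7 236.3  35.7] 183.0
(304, 200) [544.1 232.2  35. ] 183.7
(278, 200) [527.3 227.4  11.1] 208.6
(278, 162) [531.2 257.3  34.6] 177.1
(278, 280) [519.5 165.7  13. ] 225.6
(254, 240) [509.5 209.4  34.4] 192.4
(304, 240) [541.5 205.4  34.4] 192.4
(256, 270) [515.2 214.2  82.7] 144.7
(300, 270) [536.3 212.3  84.1] 143.1
(270, 300) [521.9 209.3 101.3] 128.2
(278, 312) [518.1 154.   35.4] 207.7
(200, 250) [463.8 194.5   6.2] 225.5
(350, 250) [576.4 179.4   4.4] 227.5
(250, 300) [521.  236.1 139.5] 83.8
(110, 130) [425.4 288.   12. ] 193.5
(430, 265) [626.6 171.9  25.9] 207.3
(40, 'rect', array([497.4, 145.1]), array([81.7,  8.9]), 10.4, 'mean', array([511.6, 147.6,  33.6])) (3454, 'rect', array([524.2, 204.2]), array([109.7,  40.2]), 82.9, 'mean', array([527. , 228.3,  34.4]))
```

```bash
python3 - <<'E'
from h import *
im=shot('wrist'); W=cloud(im); pose(); print(ctrl.get_obs()['qpos'].round(3))
save(im,'w3',(200,140,360,380),3)
for v in range(228,300,6): print(v,[W[v,u].round(0).tolist() for u in (254,262,268,274,280,286,292,298,304)])
E
```

```text
t 4.62 tcp [524.5 202.2  10.6] yaw 82.8 w 1.1 gf 0.0
[ 0.347  0.586  1.862 -0.     0.694  0.472]
228 [[511.0, 218.0, 35.0], [514.0, 209.0, 13.0], [518.0, 208.0, 13.0], [522.0, 207.0, 11.0], [526.0, 207.0, 11.0], [530.0, 207.0, 13.0], [535.0, 206.0, 12.0], [539.0, 214.0, 35.0], [542.0, 214.0, 35.0]]
234 [[510.0, 214.0, 35.0], [513.0, 204.0, 13.0], [517.0, 203.0, 12.0], [521.0, 203.0, 12.0], [526.0, 204.0, 15.0], [530.0, 202.0, 13.0], [534.0, 202.0, 13.0], [538.0, 210.0, 34.0], [542.0, 210.0, 35.0]]
240 [[510.0, 210.0, 36.0], [512.0, 200.0, 14.0], [516.0, 199.0, 13.0], [521.0, 198.0, 13.0], [525.0, 198.0, 13.0], [529.0, 197.0, 12.0], [534.0, 197.0, 13.0], [538.0, 206.0, 34.0], [541.0, 206.0, 35.0]]
246 [[509.0, 205.0, 34.0], [517.0, 215.0, 57.0], [520.0, 214.0, 57.0], [523.0, 214.0, 56.0], [527.0, 212.0, 53.0], [530.0, 213.0, 56.0], [534.0, 212.0, 57.0], [537.0, 202.0, 35.0], [541.0, 201.0, 35.0]]
252 [[508.0, 201.0, 35.0], [517.0, 214.0, 64.0], [520.0, 214.0, 64.0], [524.0, 213.0, 64.0], [527.0, 212.0, 61.0], [530.0, 213.0, 65.0], [533.0, 212.0, 64.0], [537.0, 198.0, 35.0], [541.0, 19
[... 738 characters left out ...]
30.0, 213.0, 90.0], [532.0, 213.0, 89.0], [535.0, 213.0, 90.0], [539.0, 179.0, 34.0]]
282 [[515.0, 215.0, 95.0], [519.0, 214.0, 94.0], [521.0, 214.0, 94.0], [524.0, 211.0, 90.0], [527.0, 212.0, 92.0], [529.0, 213.0, 94.0], [532.0, 213.0, 95.0], [535.0, 212.0, 94.0], [537.0, 211.0, 93.0]]
288 [[516.0, 215.0, 99.0], [519.0, 214.0, 99.0], [522.0, 214.0, 99.0], [524.0, 213.0, 98.0], [527.0, 213.0, 98.0], [529.0, 212.0, 98.0], [532.0, 213.0, 100.0], [534.0, 213.0, 100.0], [537.0, 213.0, 100.0]]
294 [[522.0, 236.0, 136.0], [524.0, 236.0, 137.0], [526.0, 236.0, 137.0], [524.0, 212.0, 102.0], [527.0, 212.0, 102.0], [531.0, 235.0, 136.0], [nan, nan, nan], [535.0, 234.0, 136.0], [536.0, 234.0, 136.0]]
```

View pics/w3.png

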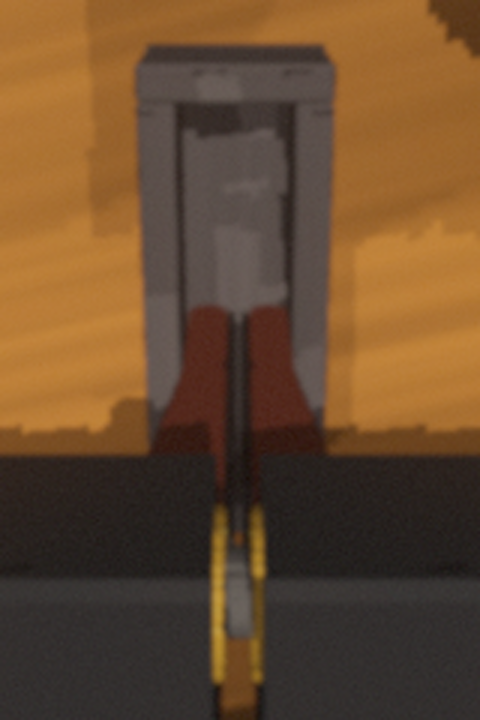

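By depth, the visible finger tips end at z≈52 mm while the reported TCP is at 10.6, so the real fingers are about 42 mm shorter than the state says. The mould was not touched. I'll open, descend most of that, and recheck.

Emit:
play_rows(
  dp=[
    [0,0,0],
    [0,0,0],
    [0,0,0],
    [0,0,0],
    [0,0,0],
    [0,0,0],
    [0,0,0],
    [0,0,0],
  ],
  yaw=[0,0,0,0,0,0,0,0],
  gripper=0,
)

```text
t: 5.28
ee_pos: [524.5, 202.2, 10.7]
orientation: [-2.357, -2.078, 0.0]
ft_force: [0.4, 0.0, 0.1]
width: 50.5
grasp_force: 0.0
```

Emit:
play_rows(
  dp=[
    [0,0,0],
    [0,0,0],
    [0,0,0],
    [0,0,0],
    [0,0,0],
    [0,0,0],
    [0,0,0],
    [0,0,0],
  ],
  yaw=[0,0,0,0,0,0,0,0],
)

```text
t: 5.95
ee_pos: [524.5, 202.2, 10.6]
orientation: [-2.357, -2.077, 0.0]
ft_force: [-0.1, 0.8, 0.1]
width: 87.7
grasp_force: 0.0
```

Emit:
play_rows(
  dp=[
    [0,0,-10],
    [0,0,-10],
    [0,0,-8],
    [0,0,-4],
    [0,0,0],
  ],
  yaw=[0,0,0,0,0],
)

```text
t: 6.37
ee_pos: [523.3, 201.8, -23.0]
orientation: [-2.356, -2.077, 0.004]
ft_force: [0.3, 0.3, 0.2]
width: 87.8
grasp_force: 0.0
```

```bash
python3 - <<'E'
from h import *
im=shot('wrist'); W=cloud(im); pose(); save(im,'w4')
E
```

```text
t 6.42 tcp [523.8 201.9 -22.4] yaw 82.8 w 88.0 gf 0.0
```

View pics/w4.png

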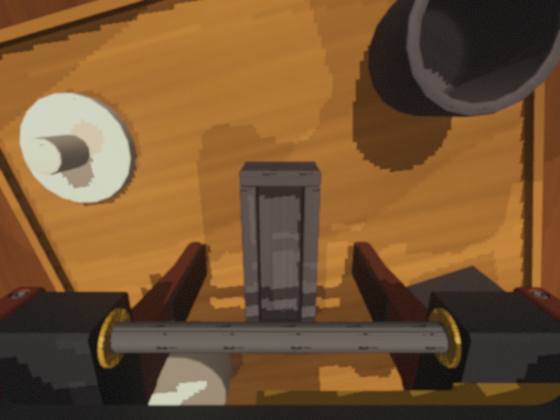

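The fingers now straddle the mould, with tips at (200,245) and (358,245), and there was no contact at reported z −22. That confirms the offset. I'll go 8 mm lower and grip.

Emit:
play_rows(
  dp=[
    [0,0,-4],
    [0,0,-4],
    [0,0,0],
    [0,0,0],
  ],
  yaw=[0,0,0,0],
)

```text
t: 6.75
ee_pos: [524.4, 202.2, -29.5]
orientation: [-2.357, -2.077, 0.0]
ft_force: [0.9, -0.4, -1.2]
width: 87.9
grasp_force: 0.0
```

Emit:
play_rows(
  dp=[
    [0,0,0],
    [0,0,0],
    [0,0,0],
    [0,0,0],
    [0,0,0],
    [0,0,0],
    [0,0,0],
    [0,0,0],
  ],
  yaw=[0,0,0,0,0,0,0,0],
  gripper=1,
)

```text
t: 7.42
ee_pos: [524.4, 202.2, -29.3]
orientation: [-2.357, -2.077, 0.0]
ft_force: [1.0, 0.6, 1.2]
width: 39.9
grasp_force: 30.0
```

Emit:
play_rows(
  dp=[
    [0,0,0],
    [0,0,0],
    [0,0,0],
  ],
  yaw=[0,0,0],
)

```text
t: 7.67
ee_pos: [524.4, 202.2, -29.3]
orientation: [-2.356, -2.077, 0.0]
ft_force: [-0.9, 0.5, 0.6]
width: 39.7
grasp_force: 30.0
```

Emit:
play_rows(
  dp=[
    [0,0,10],
    [0,0,25],
    [0,0,30],
    [0,0,25],
    [0,0,0],
  ],
  yaw=[0,0,0,0,0],
)

```text
t: 8.08
ee_pos: [527.4, 203.2, 65.1]
orientation: [2.355, 2.076, 0.01]
ft_force: [1.2, 0.7, -5.2]
width: 40.0
grasp_force: 30.0
```

Emit:
play_rows(
  dp=[
    [2.3,-20.9,0],
    [2.3,-20.9,0],
    [2.3,-20.9,0],
    [2.3,-20.9,0],
    [2.3,-20.9,0],
    [2.3,-20.9,0],
    [2.3,-20.9,0],
  ],
  yaw=[-5.91,-5.91,-5.91,-5.91,-5.91,-5.91,-5.91],
)

```text
t: 8.67
ee_pos: [539.4, 54.8, 59.3]
orientation: [-2.941, -1.104, 0.003]
ft_force: [0.5, -0.4, -5.6]
width: 40.0
grasp_force: 30.0
```

Emit:
play_rows(
  dp=[
    [2.3,-20.9,0],
    [2.3,-20.9,0],
    [2.3,-20.9,0],
    [2.3,-20.9,0],
    [2.3,-20.9,0],
    [2.3,-20.9,0],
    [2.3,-20.9,0],
    [0,0,0],
  ],
  yaw=[-5.91,-5.91,-5.91,-5.91,-5.91,-5.91,-5.91,0],
)

```text
t: 9.33
ee_pos: [556.4, -93.5, 59.4]
orientation: [3.141, -0.01, -0.001]
ft_force: [0.4, 0.2, -5.4]
width: 39.9
grasp_force: 30.0
```

```bash
python3 - <<'E'
from h import *
im=shot('wrist'); W=cloud(im); pose(); save(im,'w5')
print('mould',rect(W,(558,-90),70,115,130),rect(W,(558,-90),70,100,135))
print('brick',rect(W,(558,-90),80,38,50)); print('lip',rect(W,(658,-200),160,26,38)); print('rest',rect(W,(564,-309),60,60,90))
for n in('brick','rod_rest','hearth'): print(n,[(np.round(r['location']),round(r['conf'],2),np.round(atz(im,*r['location'],12 if n!='hearth' else 0)[:2])) for r in models.landmark_of(im,n)[:2]])
E
```

```text
t 9.38 tcp [555.9 -92.   59.4] yaw -0.11 w 39.8 gf 30.0
mould (7284, 'rect', array([558.8, -93.6]), array([109.9,  58.1]), 0.2, 'mean', array([574.2, -93.5, 123.2])) (14099, 'rect', array([558.8, -93.4]), array([ 59.2, 110.1]), 89.6, 'mean', array([569.5, -93.5, 114.1]))
brick (1838, 'rect', array([580.2, -89. ]), array([64.1, 71. ]), 90.0, 'mean', array([601.6, -80.9,  43.6]))
lip (7018, 'rect', array([ 586.6, -177.6]), array([154.3, 275.2]), 0.0, 'mean', array([ 651.1, -172.5,   31.7]))
rest (229, 'rect', array([ 512.8, -297.1]), array([18.4, 18.4]), 4.5, 'mean', array([ 515.6, -297.2,   66.5]))
brick []
rod_rest [(array([524., 206.]), 0.83, array([ 561., -308.]))]
hearth [(array([391., 241.]), 0.98, array([ 524., -200.]))]
```

View pics/w5.png

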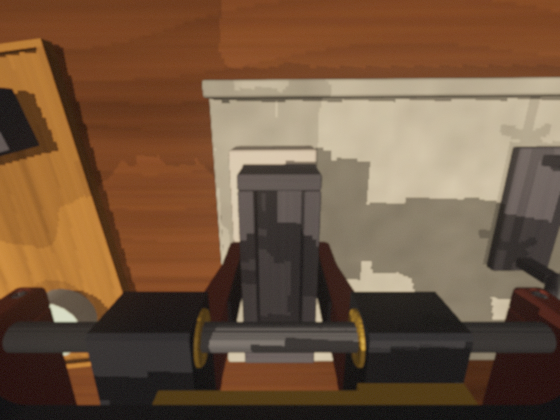

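The mould hangs over the brick at (280,245), with the brick's far end visible at (272,157). Relative to the brick it needs a +4.4 mm shift in y. Then I'll lower it.

Emit:
play_rows(
  dp=[
    [0,4.4,0],
    [0,0,-15],
    [0,0,-15],
    [0,0,-10],
    [0,0,-6],
    [0,0,-2],
    [0,0,0],
    [0,0,0],
  ],
  yaw=[0,0,0,0,0,0,0,0],
)

```text
t: 10.2
ee_pos: [557.1, -85.9, 13.0]
orientation: [3.142, 0.002, 0.001]
ft_force: [-0.3, 0.2, -6.5]
width: 39.9
grasp_force: 30.0
```

Emit:
play_rows(
  dp=[
    [0,0,-0.5],
    [0,0,0],
    [0,0,0],
  ],
  yaw=[0,0,0],
)

```text
t: 10.45
ee_pos: [557.1, -86.1, 12.6]
orientation: [3.141, 0.001, 0.001]
ft_force: [0.2, 0.0, -6.5]
width: 40.1
grasp_force: 30.0
```

Emit:
play_rows(
  dp=[
    [-1,-1.5,-1],
    [0,0,-0.8],
    [0,0,0],
    [0,0,0],
  ],
  yaw=[0,0,0,0],
)

```text
t: 10.78
ee_pos: [555.6, -87.5, 10.3]
orientation: [-3.142, -0.001, 0.0]
ft_force: [-0.7, -0.6, -5.8]
width: 39.6
grasp_force: 30.0
```

Emit:
play_rows(
  dp=[
    [0,0,-0.7],
    [0,0,0],
    [0,0,0],
  ],
  yaw=[0,0,0],
)

```text
t: 11.03
ee_pos: [555.8, -87.5, 9.7]
orientation: [3.142, 0.002, 0.0]
ft_force: [0.1, -0.9, -6.1]
width: 39.6
grasp_force: 30.0
```

Emit:
play_rows(
  dp=[
    [0,0,-0.7],
    [0,0,-0.7],
    [0,0,0],
    [0,0,0],
  ],
  yaw=[0,0,0,0],
)

```text
t: 11.37
ee_pos: [555.9, -87.6, 9.7]
orientation: [3.142, 0.001, 0.001]
ft_force: [-4.7, 0.2, 10.5]
width: 39.8
grasp_force: 30.0
```

Emit:
play_rows(
  dp=[
    [0,0,0],
    [0,0,0],
    [0,0,0],
    [0,0,0],
    [0,0,0],
    [0,0,0],
    [0,0,0],
  ],
  yaw=[0,0,0,0,0,0,0],
  gripper=0.2,
)

```text
t: 11.95
ee_pos: [555.7, -87.5, 8.2]
orientation: [-3.142, -0.002, 0.0]
ft_force: [0.0, -0.2, 0.1]
width: 70.4
grasp_force: 0.0
```

Emit:
play_rows(
  dp=[
    [0,0,5],
    [0,0,15],
    [0,0,25],
    [0,0,25],
    [0,0,10],
  ],
  yaw=[0,0,0,0,0],
)

```text
t: 12.37
ee_pos: [557.5, -87.8, 91.4]
orientation: [3.141, 0.002, 0.006]
ft_force: [0.9, 1.2, 0.2]
width: 70.6
grasp_force: 0.0
```

Emit:
play_rows(
  dp=[
    [7.3,23.2,0],
    [7.3,23.2,0],
    [7.3,23.2,0],
    [7.3,23.2,0],
    [7.3,23.2,0],
  ],
  yaw=[1.39,1.39,1.39,1.39,1.39],
)

```text
t: 12.78
ee_pos: [592.3, 29.5, 88.1]
orientation: [-3.136, -0.194, 0.0]
ft_force: [0.2, -0.6, -0.6]
width: 70.1
grasp_force: 0.0
```

Emit:
play_rows(
  dp=[
    [7.3,23.2,0],
    [7.3,23.2,0],
    [7.3,23.2,0],
    [7.3,23.2,0],
    [7.3,23.2,0],
    [0,0,0],
    [0,0,0],
  ],
  yaw=[1.39,1.39,1.39,1.39,1.39,0,0],
)

```text
t: 13.37
ee_pos: [628.5, 145.4, 87.8]
orientation: [3.118, 0.384, -0.001]
ft_force: [-0.8, 0.3, -0.2]
width: 70.4
grasp_force: 0.0
```

```bash
python3 - <<'E'
from h import *
pose(); im=shot('wrist'); W=cloud(im)
print('button',rect(W,(631,142),45,26,40)); t=shot('top'); W=cloud(t); print('bar',rect(W,(558,-90),80,58,85),'brick',rect(W,(558,-90),80,38,56),rect(W,(631,142),45,22,45))
E
```

```text
t 13.37 tcp [628.5 145.4  87.8] yaw 14.06 w 70.4 gf 0.0
button (2483, 'rect', array([631.2, 142.1]), array([46.9, 60. ]), 13.7, 'mean', array([632.3, 142.4,  34.3]))
bar (389, 'rect', array([558.2, -86.7]), array([109.9,  38.9]), 0.3, 'mean', array([556.8, -86.3,  71.7])) brick (635, 'rect', array([558.2, -89.3]), array([112.5,  65. ]), 0.4, 'mean', array([558. , -88.7,  47.1])) 3
```

Long mould sits 2.6 mm off the brick's centre, which is fine. Next is the button mould.

Emit:
play_rows(
  dp=[
    [1.5,-1.5,-30],
    [0,0,-35],
    [0,0,-25],
    [0,0,-15],
    [0,0,-8],
    [0,0,-4],
    [0,0,0],
    [0,0,0],
  ],
  yaw=[0,0,0,0,0,0,0,0],
)

```text
t: 14.13
ee_pos: [631.2, 143.0, -27.6]
orientation: [-3.118, -0.381, -0.003]
ft_force: [-0.3, -0.0, 0.3]
width: 70.2
grasp_force: 0.0
```

Emit:
play_rows(
  dp=[
    [0,0,0],
    [0,0,0],
    [0,0,0],
    [0,0,0],
    [0,0,0],
    [0,0,0],
  ],
  yaw=[0,0,0,0,0,0],
  gripper=1,
)

```text
t: 14.63
ee_pos: [631.4, 143.0, -27.3]
orientation: [3.118, 0.382, 0.004]
ft_force: [-0.2, -1.6, 6.3]
width: 59.7
grasp_force: 30.0
```

Emit:
play_rows(
  dp=[
    [0,0,10],
    [0,0,25],
    [0,0,30],
    [0,0,25],
    [0,0,10],
  ],
  yaw=[0,0,0,0,0],
)

```text
t: 15.05
ee_pos: [631.7, 143.5, 74.9]
orientation: [-3.118, -0.382, -0.006]
ft_force: [1.1, 0.5, -4.4]
width: 59.9
grasp_force: 30.0
```

Emit:
play_rows(
  dp=[
    [-15.7,-19.3,0],
    [-15.7,-19.3,0],
    [-15.7,-19.3,0],
    [-15.7,-19.3,0],
    [-15.7,-19.3,0],
    [-15.7,-19.3,0],
  ],
  yaw=[-1.15,-1.15,-1.15,-1.15,-1.15,-1.15],
)

```text
t: 15.55
ee_pos: [534.2, 26.5, 70.7]
orientation: [-3.136, -0.192, 0.002]
ft_force: [-0.3, -0.2, -4.0]
width: 59.8
grasp_force: 30.0
```

Emit:
play_rows(
  dp=[
    [-15.7,-19.3,0],
    [-15.7,-19.3,0],
    [-15.7,-19.3,0],
    [-15.7,-19.3,0],
    [-15.7,-19.3,0],
    [-15.7,-19.3,0],
    [0,0,0],
    [0,0,0],
  ],
  yaw=[-1.15,-1.15,-1.15,-1.15,-1.15,-1.15,0,0],
)

```text
t: 16.22
ee_pos: [440.5, -89.1, 71.0]
orientation: [-3.141, -0.001, 0.002]
ft_force: [0.2, -0.0, -4.1]
width: 59.9
grasp_force: 30.0
```

```bash
python3 - <<'E'
from h import *
pose(); im=shot('wrist'); W=cloud(im); save(im,'w6')
M=im['pixels'].astype(int)
print('button',rect(W,(443,-90),40,128,150)); print('brick',rect(W,(558,-89),80,38,50),'bar',rect(W,(558,-89),80,68,82),'slab front',np.nanmin(W[...,0][(abs(W[...,2]-12)<3)&(abs(W[...,1]+150)<60)]))
E
```

```text
t 16.22 tcp [440.5 -89.1  71. ] yaw 0.04 w 59.9 gf 30.0
button (7967, 'rect', array([440. , -89.9]), array([79.5, 47.5]), 89.8, 'mean', array([442.9, -89.2, 134.2]))
brick (3655, 'rect', array([548.5, -89. ]), array([93.3, 64.4]), 0.2, 'mean', array([551.7, -93.6,  43.8])) bar (4462, 'rect', array([544.5, -87.5]), array([83.3, 40.1]), 0.1, 'mean', array([542.9, -87.4,  73.7])) slab front 394.53322489040625
```

View pics/w6.png

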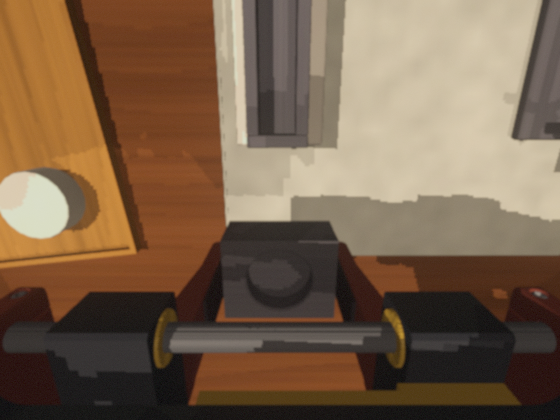

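The button mould is held at (280,265), with the brick and bar ahead at (285,100). It needs about +4 mm in x. Lowering now.

Emit:
play_rows(
  dp=[
    [4,1,-10],
    [0,0,-25],
    [0,0,-25],
    [0,0,-15],
    [0,0,-8],
    [0,0,-4],
    [0,0,0],
    [0,0,0],
  ],
  yaw=[0,0,0,0,0,0,0,0],
)

```text
t: 16.93
ee_pos: [446.5, -87.4, -15.5]
orientation: [3.141, 0.005, 0.001]
ft_force: [0.1, -0.7, -4.4]
width: 59.9
grasp_force: 30.0
```

Emit:
play_rows(
  dp=[
    [0,0,-1],
    [0,0,-1],
    [0,0,-1],
    [0,0,0],
  ],
  yaw=[0,0,0,0],
)

```text
t: 17.27
ee_pos: [446.1, -87.7, -18.4]
orientation: [3.141, 0.004, 0.001]
ft_force: [-0.4, -0.0, -4.0]
width: 60.1
grasp_force: 30.0
```

Emit:
play_rows(
  dp=[
    [-1.5,-0.5,-0.8],
    [0,0,-0.7],
    [0,0,-0.6],
    [0,0,0],
    [0,0,0],
  ],
  yaw=[0,0,0,0,0],
)

```text
t: 17.68
ee_pos: [444.1, -88.1, -20.3]
orientation: [3.142, 0.004, -0.0]
ft_force: [-2.1, 0.5, 5.7]
width: 60.0
grasp_force: 30.0
```

Emit:
play_rows(
  dp=[
    [0,0,-0.6],
    [0,0,-0.6],
    [0,0,0],
  ],
  yaw=[0,0,0],
)

```text
t: 17.93
ee_pos: [444.1, -88.2, -20.4]
orientation: [3.142, 0.004, -0.0]
ft_force: [-7.3, 0.9, 25.6]
width: 59.8
grasp_force: 30.0
```

Emit:
play_rows(
  dp=[
    [0,0,0],
    [0,0,0],
    [0,0,0],
    [0,0,0],
    [0,0,0],
  ],
  yaw=[0,0,0,0,0],
  gripper=0.18,
)

```text
t: 18.35
ee_pos: [444.4, -88.1, -22.1]
orientation: [-3.142, -0.004, 0.0]
ft_force: [0.1, -0.5, 0.7]
width: 72.2
grasp_force: 0.0
```

Emit:
play_rows(
  dp=[
    [0,0,5],
    [0,0,15],
    [0,0,30],
    [0,0,30],
    [0,0,20],
  ],
  yaw=[0,0,0,0,0],
)

```text
t: 18.77
ee_pos: [444.8, -88.2, 80.2]
orientation: [3.141, 0.004, 0.002]
ft_force: [0.3, 0.4, 0.6]
width: 71.9
grasp_force: 0.0
```

Emit:
play_rows(
  dp=[
    [0.6,26.2,0],
    [0.6,26.2,0],
    [0.6,26.2,0],
    [0.6,26.2,0],
    [0.6,26.2,0],
    [0.6,26.2,0],
    [0.6,26.2,0],
    [0.6,26.2,0],
  ],
  yaw=[0,0,0,0,0,0,0,0],
)

```text
t: 19.43
ee_pos: [448.9, 122.8, 78.2]
orientation: [-3.142, -0.004, -0.0]
ft_force: [1.6, 0.1, 0.3]
width: 72.0
grasp_force: 0.0
```

Emit:
play_rows(
  dp=[
    [0,0,0],
    [0,0,0],
  ],
  yaw=[0,0],
)

```text
t: 19.6
ee_pos: [448.9, 122.3, 78.1]
orientation: [3.141, 0.009, -0.0]
ft_force: [-0.6, -0.4, -0.4]
width: 72.5
grasp_force: 0.0
```

```bash
python3 - <<'E'
from h import *
pose(); im=shot('wrist'); W=cloud(im)
print('disc',rect(W,(449,120),45,24,40),rect(W,(449,120),45,24,60)); t=shot('top'); W=cloud(t); print('button',rect(W,(443,-89),45,30,60),'bar',rect(W,(558,-89),80,62,82),'brick',rect(W,(558,-89),80,38,56))
E
```

```text
t 19.6 tcp [448.9 122.3  78.1] yaw 0.32 w 72.5 gf 0.0
disc (3421, 'rect', array([449.5, 120.5]), array([59. , 58.8]), 43.3, 'mean', array([450.8, 120.6,  29.8])) (3421, 'rect', array([449.5, 120.5]), array([59. , 58.8]), 43.3, 'mean', array([450.8, 120.6,  29.8]))
button (321, 'rect', array([444.9, -87.7]), array([44.8, 59.7]), 1.0, 'mean', array([444.4, -87.5,  40.1])) bar (351, 'rect', array([558.2, -86.6]), array([109.9,  38.6]), 0.3, 'mean', array([557.1, -86.5,  73. ])) brick (642, 'rect', array([558.4, -89.2]), array([112.9,  64.7]), 0.5, 'mean', array([558. , -89.1,  47.4]))
```

Emit:
play_rows(
  dp=[
    [0.5,0,-30],
    [0,0,-30],
    [0,0,-25],
    [0,0,-12],
    [0,0,-7],
    [0,0,-4],
    [0,0,-3],
    [0,0,0],
  ],
  yaw=[0,0,0,0,0,0,0,0],
)

```text
t: 20.37
ee_pos: [450.0, 121.1, -32.8]
orientation: [-3.141, -0.003, -0.001]
ft_force: [0.1, 0.1, -0.2]
width: 72.2
grasp_force: 0.0
```

Emit:
play_rows(
  dp=[
    [0,0,0],
    [0,0,0],
    [0,0,0],
    [0,0,0],
    [0,0,0],
    [0,0,0],
  ],
  yaw=[0,0,0,0,0,0],
  gripper=1,
)

```text
t: 20.87
ee_pos: [450.2, 121.6, -32.3]
orientation: [-3.141, -0.005, -0.002]
ft_force: [-0.1, -1.9, 6.1]
width: 59.2
grasp_force: 30.0
```

Emit:
play_rows(
  dp=[
    [0,0,10],
    [0,0,25],
    [0,0,30],
    [0,0,25],
    [0,0,10],
  ],
  yaw=[0,0,0,0,0],
)

```text
t: 21.28
ee_pos: [451.1, 122.0, 70.2]
orientation: [-3.14, -0.005, -0.007]
ft_force: [0.4, 0.2, -1.7]
width: 59.5
grasp_force: 30.0
```

Emit:
play_rows(
  dp=[
    [9.1,-26.6,0],
    [9.1,-26.6,0],
    [9.1,-26.6,0],
    [9.1,-26.6,0],
    [9.1,-26.6,0],
    [9.1,-26.6,0],
  ],
  yaw=[0,0,0,0,0,0],
)

```text
t: 21.78
ee_pos: [503.9, -39.3, 66.7]
orientation: [-3.141, -0.005, 0.001]
ft_force: [0.5, 0.9, -1.5]
width: 59.4
grasp_force: 30.0
```

Emit:
play_rows(
  dp=[
    [9.1,-26.6,0],
    [9.1,-26.6,0],
    [9.1,-26.6,0],
    [9.1,-26.6,0],
    [9.1,-26.6,0],
    [9.1,-26.6,0],
    [0,0,0],
    [0,0,0],
  ],
  yaw=[0,0,0,0,0,0,0,0],
)

```text
t: 22.45
ee_pos: [558.5, -198.7, 66.4]
orientation: [-3.141, -0.001, 0.001]
ft_force: [-1.1, 1.3, -2.3]
width: 59.8
grasp_force: 30.0
```

```bash
python3 - <<'E'
from h import *
pose(); im=shot('wrist'); W=cloud(im)
print('disc',rect(W,(559,-199),40,124,140)); print('brick',rect(W,(558,-89),80,38,50),'bar',rect(W,(558,-89),80,68,82),'rest foot',rect(W,(560,-309),58,18,27))
E
```

```text
t 22.45 tcp [ 558.5 -198.7   66.4] yaw 0.03 w 59.8 gf 30.0
disc (9627, 'rect', array([ 560.1, -194.4]), array([71.2, 59.4]), 61.8, 'mean', array([ 561.3, -198.7,  128.9]))
brick (3433, 'rect', array([559.1, -89.6]), array([113.5,  64.5]), 0.3, 'mean', array([ 569.4, -110.4,   43.8])) bar (4450, 'rect', array([563. , -87.7]), array([100.1,  41. ]), 0.2, 'mean', array([571.8, -88.3,  73.1])) rest foot (5254, 'rect', array([ 559.1, -304.5]), array([109.2,  42.1]), 0.2, 'mean', array([ 562. , -302.5,   21.9]))
```

Emit:
play_rows(
  dp=[
    [0,0,-20],
    [0,0,-25],
    [0,0,-22],
    [0,0,-12],
    [0,0,-6],
    [0,0,-3],
    [0,0,0],
    [0,0,0],
  ],
  yaw=[0,0,0,0,0,0,0,0],
)

```text
t: 23.17
ee_pos: [559.5, -197.7, -20.2]
orientation: [3.141, 0.005, 0.002]
ft_force: [-0.4, -0.5, -1.0]
width: 59.6
grasp_force: 30.0
```

Emit:
play_rows(
  dp=[
    [0,0,-1],
    [0,0,-1],
    [0,0,0],
    [0,0,0],
  ],
  yaw=[0,0,0,0],
)

```text
t: 23.5
ee_pos: [559.0, -197.8, -22.6]
orientation: [3.141, 0.004, 0.001]
ft_force: [0.3, -0.1, -1.8]
width: 59.3
grasp_force: 30.0
```

Emit:
play_rows(
  dp=[
    [0,-1,-1],
    [0,0,-0.7],
    [0,0,-0.6],
    [0,0,-0.5],
    [0,0,0],
  ],
  yaw=[0,0,0,0,0],
)

```text
t: 23.92
ee_pos: [558.8, -198.8, -25.3]
orientation: [3.142, 0.004, -0.0]
ft_force: [-1.8, -0.2, 5.8]
width: 59.8
grasp_force: 30.0
```

Emit:
play_rows(
  dp=[
    [0,0,0],
    [0,0,0],
    [0,0,0],
    [0,0,0],
    [0,0,0],
  ],
  yaw=[0,0,0,0,0],
  gripper=0.14,
)

```text
t: 24.33
ee_pos: [558.8, -198.7, -25.9]
orientation: [-3.142, -0.004, -0.0]
ft_force: [0.4, -0.4, -0.2]
width: 75.4
grasp_force: 0.0
```

Emit:
play_rows(
  dp=[
    [0,0,5],
    [0,0,20],
    [0,0,30],
    [0,0,30],
    [0,0,25],
  ],
  yaw=[0,0,0,0,0],
)

```text
t: 24.75
ee_pos: [559.0, -198.8, 86.2]
orientation: [3.141, 0.004, 0.001]
ft_force: [0.9, -0.4, -0.0]
width: 75.2
grasp_force: 0.0
```

Emit:
play_rows(
  dp=[
    [3.5,35.8,0],
    [3.5,35.8,0],
    [3.5,35.8,0],
    [3.5,35.8,0],
    [3.5,35.8,0],
    [3.5,35.8,0],
    [3.5,35.8,0],
  ],
  yaw=[0,0,0,0,0,0,0],
)

```text
t: 25.33
ee_pos: [583.3, 53.6, 84.6]
orientation: [-3.142, -0.004, -0.001]
ft_force: [0.1, 0.5, -0.2]
width: 75.2
grasp_force: 0.0
```

Emit:
play_rows(
  dp=[
    [3.5,35.8,0],
    [3.5,35.8,0],
    [3.5,35.8,0],
    [3.5,35.8,0],
    [3.5,35.8,0],
    [3.5,35.8,0],
    [3.5,35.8,0],
  ],
  yaw=[0,0,0,0,0,0,0],
)

```text
t: 25.92
ee_pos: [607.6, 304.4, 84.5]
orientation: [-3.142, -0.005, -0.0]
ft_force: [0.5, -0.6, 0.3]
width: 75.8
grasp_force: 0.0
```

Emit:
play_rows(
  dp=[
    [0,0,0],
    [0,0,0],
  ],
  yaw=[0,0],
)

```text
t: 26.08
ee_pos: [607.5, 304.3, 84.2]
orientation: [-3.142, -0.009, -0.0]
ft_force: [-0.5, 0.3, 0.0]
width: 75.3
grasp_force: 0.0
```

```bash
python3 - <<'E'
from h import *
pose(); im=shot('wrist'); W=cloud(im)
print('cruc',rect(W,(608,301),45,58,72)); t=shot('top'); W=cloud(t); print('disc',rect(W,(559,-199),45,28,50),'brick',rect(W,(558,-89),80,38,56),'rest',rect(W,(559,-309),62,17,32),'lid knob',rect(W,(422,278),20,25,45))
E
```

```text
t 26.08 tcp [607.5 304.3  84.2] yaw 0.33 w 75.3 gf 0.0
cruc (1446, 'rect', array([608.2, 302.5]), array([54.9, 55.4]), 48.9, 'mean', array([608.3, 302.3,  63.9]))
disc (390, 'rect', array([ 557.7, -198.5]), array([59. , 57.3]), 43.9, 'mean', array([ 557.6, -198.1,   37. ])) brick (636, 'rect', array([558.5, -89.6]), array([ 65. , 113.1]), 89.8, 'mean', array([558.1, -89.1,  47.5])) rest (561, 'rect', array([ 559.9, -308.3]), array([ 95. , 112.4]), 87.5, 'mean', array([ 557.9, -303.8,   22. ])) lid knob 0
```

Emit:
play_rows(
  dp=[
    [0.5,0,-25],
    [0,0,-25],
    [0,0,-22],
    [0,0,-15],
    [0,0,-8],
    [0,0,-5],
    [0,0,0],
    [0,0,0],
  ],
  yaw=[0,0,0,0,0,0,0,0],
)

```text
t: 26.85
ee_pos: [609.0, 302.5, -15.0]
orientation: [-3.141, -0.004, -0.002]
ft_force: [-0.4, 0.5, 1.2]
width: 75.7
grasp_force: 0.0
```

Emit:
play_rows(
  dp=[
    [0,0,0],
    [0,0,0],
    [0,0,0],
    [0,0,0],
    [0,0,0],
    [0,0,0],
  ],
  yaw=[0,0,0,0,0,0],
  gripper=1,
)

```text
t: 27.35
ee_pos: [608.8, 302.8, -15.0]
orientation: [-3.141, -0.005, -0.002]
ft_force: [-0.7, -0.3, 5.6]
width: 56.2
grasp_force: 30.0
```

Emit:
play_rows(
  dp=[
    [0,0,10],
    [0,0,25],
    [0,0,30],
    [0,0,30],
    [0,0,25],
  ],
  yaw=[0,0,0,0,0],
)

```text
t: 27.77
ee_pos: [608.3, 302.6, 106.2]
orientation: [-3.141, -0.004, -0.001]
ft_force: [0.4, 0.9, -1.8]
width: 56.5
grasp_force: 30.0
```

Emit:
play_rows(
  dp=[
    [-3.1,-31.3,0],
    [-3.1,-31.3,0],
    [-3.1,-31.3,0],
    [-3.1,-31.3,0],
    [-3.1,-31.3,0],
    [-3.1,-31.3,0],
    [-3.1,-31.3,0],
    [-3.1,-31.3,0],
  ],
  yaw=[0,0,0,0,0,0,0,0],
)

```text
t: 28.43
ee_pos: [582.8, 50.7, 104.4]
orientation: [-3.142, -0.005, 0.0]
ft_force: [0.7, -0.6, -2.6]
width: 56.4
grasp_force: 30.0
```

Emit:
play_rows(
  dp=[
    [-3.1,-31.3,0],
    [-3.1,-31.3,0],
    [-3.1,-31.3,0],
    [-3.1,-31.3,0],
    [-3.1,-31.3,0],
    [-3.1,-31.3,0],
    [-3.1,-31.3,0],
    [-3.1,-31.3,0],
  ],
  yaw=[0,0,0,0,0,0,0,0],
)

```text
t: 29.1
ee_pos: [558.1, -199.6, 104.4]
orientation: [-3.141, -0.004, 0.0]
ft_force: [0.8, -0.1, -2.0]
width: 56.6
grasp_force: 30.0
```

Emit:
play_rows(
  dp=[
    [0,0,0],
    [0,0,0],
  ],
  yaw=[0,0],
)

```text
t: 29.27
ee_pos: [558.2, -199.6, 104.3]
orientation: [-3.141, 0.0, 0.0]
ft_force: [-0.1, -0.6, -1.7]
width: 56.0
grasp_force: 30.0
```

```bash
python3 - <<'E'
from h import *
pose(); im=shot('wrist'); W=cloud(im); save(im,'w7')
print('disc',rect(W,(559,-199),45,32,44),'cruc',rect(W,(558,-199),36,180,192))
E
```

```text
t 29.27 tcp [ 558.2 -199.6  104.3] yaw -0.02 w 56.0 gf 30.0
disc (2225, 'rect', array([ 565.4, -198.8]), array([44.8, 59.1]), 0.9, 'mean', array([ 565.9, -198.5,   36.8])) cruc (3384, 'rect', array([ 564.8, -199. ]), array([72. , 41.3]), 89.9, 'mean', array([ 568.5, -199.1,  184.3]))
```

View pics/w7.png

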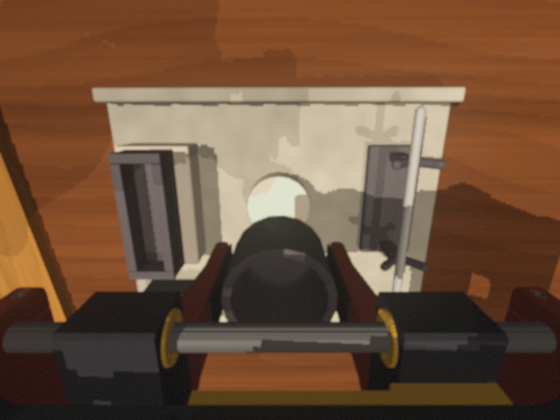

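The crucible is held at (280,285), directly above the disc at (278,205), and well aligned. Lowering.

Emit:
play_rows(
  dp=[
    [0,0,-15],
    [0,0,-22],
    [0,0,-22],
    [0,0,-12],
    [0,0,-6],
    [0,0,-4],
    [0,0,0],
    [0,0,0],
  ],
  yaw=[0,0,0,0,0,0,0,0],
)

```text
t: 29.98
ee_pos: [559.4, -198.2, 23.9]
orientation: [3.141, 0.005, 0.001]
ft_force: [-0.2, 0.7, -2.1]
width: 56.2
grasp_force: 30.0
```

Emit:
play_rows(
  dp=[
    [0,0,-1.5],
    [0,0,-1],
    [0,0,0],
    [0,0,0],
  ],
  yaw=[0,0,0,0],
)

```text
t: 30.32
ee_pos: [558.9, -198.5, 21.0]
orientation: [3.141, 0.004, 0.001]
ft_force: [0.7, 0.5, -2.5]
width: 56.3
grasp_force: 30.0
```

Emit:
play_rows(
  dp=[
    [0,0,-1],
    [0,0,-1],
    [0,0,-0.7],
    [0,0,0],
    [0,0,0],
  ],
  yaw=[0,0,0,0,0],
)

```text
t: 30.73
ee_pos: [558.7, -198.3, 17.9]
orientation: [-3.142, -0.004, 0.0]
ft_force: [1.1, -0.4, -1.9]
width: 56.5
grasp_force: 30.0
```

Emit:
play_rows(
  dp=[
    [0,0,-0.6],
    [0,0,-0.6],
    [0,0,0],
    [0,0,0],
  ],
  yaw=[0,0,0,0],
)

```text
t: 31.07
ee_pos: [558.8, -198.3, 17.0]
orientation: [3.142, 0.004, 0.0]
ft_force: [-1.4, 0.5, 2.2]
width: 56.4
grasp_force: 30.0
```

Emit:
play_rows(
  dp=[
    [0,0,0],
    [0,0,0],
    [0,0,0],
    [0,0,0],
    [0,0,0],
  ],
  yaw=[0,0,0,0,0],
  gripper=0.14,
)

```text
t: 31.48
ee_pos: [558.8, -198.3, 16.7]
orientation: [3.142, 0.004, 0.0]
ft_force: [-0.3, -0.1, -0.8]
width: 75.5
grasp_force: 0.0
```

Emit:
play_rows(
  dp=[
    [0,0,5],
    [0,0,15],
    [0,0,25],
    [0,0,30],
    [0,0,15],
  ],
  yaw=[0,0,0,0,0],
)

```text
t: 31.9
ee_pos: [560.1, -198.8, 110.0]
orientation: [3.14, 0.004, 0.005]
ft_force: [0.7, 0.0, -0.4]
width: 75.7
grasp_force: 0.0
```

Emit:
play_rows(
  dp=[
    [-9.8,34.2,0],
    [-9.8,34.2,0],
    [-9.8,34.2,0],
    [-9.8,34.2,0],
    [-9.8,34.2,0],
    [-9.8,34.2,0],
    [-9.8,34.2,0],
  ],
  yaw=[0,0,0,0,0,0,0],
  gripper=0.4,
)

```text
t: 32.48
ee_pos: [489.6, 42.5, 107.3]
orientation: [-3.141, -0.004, -0.001]
ft_force: [0.6, 0.4, -0.3]
width: 52.4
grasp_force: 0.0
```

Emit:
play_rows(
  dp=[
    [-9.8,34.2,0],
    [-9.8,34.2,0],
    [-9.8,34.2,0],
    [-9.8,34.2,0],
    [-9.8,34.2,0],
    [-9.8,34.2,0],
    [-9.8,34.2,0],
  ],
  yaw=[0,0,0,0,0,0,0],
)

```text
t: 33.07
ee_pos: [420.9, 282.2, 107.3]
orientation: [-3.141, -0.004, -0.001]
ft_force: [0.0, -0.2, 0.5]
width: 52.7
grasp_force: 0.0
```

Emit:
play_rows(
  dp=[
    [0,0,-20],
    [0,0,-15],
    [0,0,0],
    [0,0,0],
  ],
  yaw=[0,0,0,0],
)

```text
t: 33.4
ee_pos: [421.0, 280.3, 71.6]
orientation: [3.141, 0.005, -0.002]
ft_force: [0.0, -1.1, -0.9]
width: 52.6
grasp_force: 0.0
```

```bash
python3 - <<'E'
from h import *
pose(); im=shot('wrist'); W=cloud(im); save(im,'w8')
print('knob',rect(W,(422,279),22,33,42),'lid',rect(W,(422,279),42,9.5,17)); t=shot('top'); W=cloud(t); print('cruc',rect(W,(558,-199),40,88,115))
print('disc',rect(W,(558,-199),45,30,50),'brick',rect(W,(558,-89),80,38,56))
E
```

```text
t 33.4 tcp [421.  280.3  71.6] yaw 0.17 w 52.6 gf 0.0
knob (338, 'rect', array([421.8, 279.5]), array([16.8, 17. ]), 50.2, 'mean', array([422.1, 279.4,  36.6])) lid (2723, 'rect', array([421.6, 279.5]), array([58.6, 58.9]), 50.0, 'mean', array([423.6, 279.3,  12.8]))
cruc (149, 'rect', array([ 557.7, -197.9]), array([53.8, 53.9]), 80.2, 'mean', array([ 557.3, -197.9,   95.8]))
disc (213, 'rect', array([ 556.1, -195.2]), array([52.6, 52.1]), 72.9, 'mean', array([ 557.8, -198.1,   43. ])) brick (638, 'rect', array([558.5, -89.3]), array([112.9,  65. ]), 0.1, 'mean', array([557.7, -89. ,  47.3]))
```

View pics/w8.png

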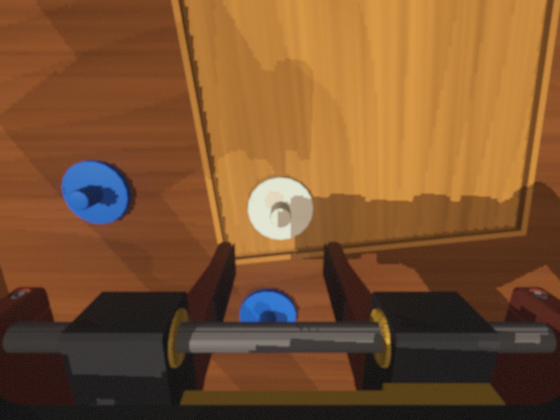

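The white lid is at (280,208), centred between the fingers, with the blue decoys outside the tray at (95,192) and (268,310). The crucible sits within 1 mm of the disc centre. Descending onto the knob.

Emit:
play_rows(
  dp=[
    [0.7,1,-25],
    [0,0,-25],
    [0,0,-22],
    [0,0,-12],
    [0,0,-7],
    [0,0,-4],
    [0,0,0],
    [0,0,0],
  ],
  yaw=[0,0,0,0,0,0,0,0],
)

```text
t: 34.17
ee_pos: [422.9, 281.8, -22.5]
orientation: [-3.141, -0.004, -0.002]
ft_force: [0.2, 0.3, -0.0]
width: 52.5
grasp_force: 0.0
```

Emit:
play_rows(
  dp=[
    [0,0,0],
    [0,0,0],
    [0,0,0],
    [0,0,0],
    [0,0,0],
    [0,0,0],
    [0,0,0],
    [0,0,0],
  ],
  yaw=[0,0,0,0,0,0,0,0],
  gripper=1,
)

```text
t: 34.83
ee_pos: [422.2, 281.5, -23.1]
orientation: [3.142, 0.004, 0.0]
ft_force: [-0.7, -1.3, 4.2]
width: 17.4
grasp_force: 30.0
```

Emit:
play_rows(
  dp=[
    [0,0,10],
    [0,0,25],
    [0,0,30],
    [0,0,35],
    [0,0,30],
  ],
  yaw=[0,0,0,0,0],
)

```text
t: 35.25
ee_pos: [422.0, 281.4, 108.9]
orientation: [-3.141, -0.004, -0.0]
ft_force: [0.4, -0.3, -1.6]
width: 17.5
grasp_force: 30.0
```

Emit:
play_rows(
  dp=[
    [9.1,-32,0],
    [9.1,-32,0],
    [9.1,-32,0],
    [9.1,-32,0],
    [9.1,-32,0],
    [9.1,-32,0],
    [9.1,-32,0],
    [9.1,-32,0],
  ],
  yaw=[0,0,0,0,0,0,0,0],
)

```text
t: 35.92
ee_pos: [495.1, 23.9, 107.4]
orientation: [-3.141, -0.004, -0.001]
ft_force: [0.4, -0.4, -2.0]
width: 17.4
grasp_force: 30.0
```

Emit:
play_rows(
  dp=[
    [9.1,-32,0],
    [9.1,-32,0],
    [9.1,-32,0],
    [9.1,-32,0],
    [9.1,-32,0],
    [9.1,-32,0],
    [9.1,-32,0],
    [0,0,0],
  ],
  yaw=[0,0,0,0,0,0,0,0],
)

```text
t: 36.58
ee_pos: [560.7, -203.7, 107.7]
orientation: [3.139, -0.001, 0.005]
ft_force: [0.1, 0.8, -0.7]
width: 16.8
grasp_force: 30.0
```

Emit:
play_rows(
  dp=[
    [0,0,0],
    [0,0,0],
  ],
  yaw=[0,0],
)

```text
t: 36.75
ee_pos: [557.9, -197.9, 106.7]
orientation: [-3.141, -0.003, 0.002]
ft_force: [-0.4, -0.0, -0.5]
width: 17.1
grasp_force: 30.0
```

```bash
python3 - <<'E'
from h import *
pose(); im=shot('wrist'); W=cloud(im); save(im,'w9')
z=pose(); b=ctrl.get_obs()['ee_pos'][2]+28
print('lid',rect(W,(558,-199),42,b+2,b+11),'cruc',rect(W,(558,-199),45,88,102))
E
```

```text
t 36.75 tcp [ 557.9 -197.9  106.7] yaw 0.12 w 17.1 gf 30.0
t 36.8 tcp [ 557.9 -197.4  106.7] yaw 0.18 w 17.4 gf 30.0
lid (3574, 'rect', array([ 558.5, -198.1]), array([57.7, 56.7]), 47.9, 'mean', array([ 567.9, -197.9,  142.4])) cruc (707, 'rect', array([ 574.2, -198.8]), array([53.7, 22.9]), 88.7, 'mean', array([ 577.8, -198.6,   95.6]))
```

View pics/w9.png

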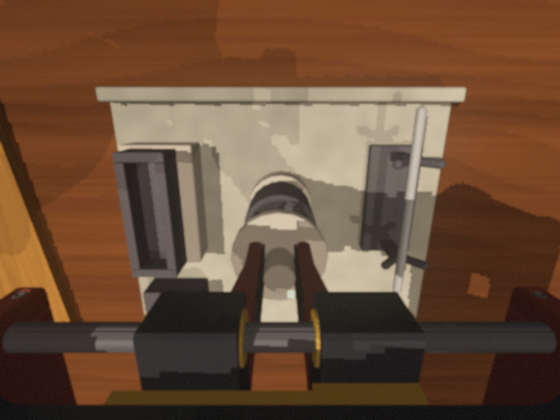

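The lid at (280,250) is over the crucible at (281,210), aligned within about 1 mm. Lowering.

Emit:
play_rows(
  dp=[
    [0,0,-10],
    [0,0,-10],
    [0,0,-7],
    [0,0,-4],
    [0,0,-2],
    [0,0,0],
    [0,0,0],
    [0,0,0],
  ],
  yaw=[0,0,0,0,0,0,0,0],
)

```text
t: 37.47
ee_pos: [559.0, -198.6, 74.0]
orientation: [3.141, 0.004, 0.001]
ft_force: [-0.4, 0.0, -0.9]
width: 17.5
grasp_force: 30.0
```

Emit:
play_rows(
  dp=[
    [0,0,-1.5],
    [0,0,-1],
    [0,0,-0.7],
    [0,0,0],
    [0,0,0],
  ],
  yaw=[0,0,0,0,0],
)

```text
t: 37.88
ee_pos: [558.7, -198.5, 70.6]
orientation: [-3.142, -0.004, 0.0]
ft_force: [0.0, 0.8, -1.0]
width: 17.1
grasp_force: 30.0
```

Emit:
play_rows(
  dp=[
    [0,0,-0.7],
    [0,0,-0.6],
    [0,0,0],
    [0,0,0],
  ],
  yaw=[0,0,0,0],
)

```text
t: 38.22
ee_pos: [558.7, -198.5, 69.2]
orientation: [-3.142, -0.004, 0.0]
ft_force: [-0.3, 0.2, -0.8]
width: 17.1
grasp_force: 30.0
```

Emit:
play_rows(
  dp=[
    [0,0,-0.5],
    [0,0,-0.5],
    [0,0,0],
    [0,0,0],
  ],
  yaw=[0,0,0,0],
)

```text
t: 38.55
ee_pos: [559.0, -198.6, 68.9]
orientation: [3.141, 0.004, 0.001]
ft_force: [-2.0, 1.0, 5.6]
width: 17.4
grasp_force: 30.0
```

Contact. I'll open, retreat upward, then back off and check.

Emit:
play_rows(
  dp=[
    [0,0,0],
    [0,0,0],
    [0,0,0],
    [0,0,0],
    [0,0,0],
    [0,0,0],
  ],
  yaw=[0,0,0,0,0,0],
  gripper=0.4,
)

```text
t: 39.05
ee_pos: [558.7, -198.5, 68.2]
orientation: [-3.142, -0.004, 0.0]
ft_force: [-1.0, 0.3, 0.2]
width: 51.7
grasp_force: 0.0
```

Emit:
play_rows(
  dp=[
    [0,0,5],
    [0,0,15],
    [0,0,25],
    [0,0,30],
    [0,0,25],
  ],
  yaw=[0,0,0,0,0],
)

```text
t: 39.47
ee_pos: [558.8, -198.5, 170.1]
orientation: [3.142, 0.004, 0.0]
ft_force: [-0.2, -0.1, 0.4]
width: 52.6
grasp_force: 0.0
```

Emit:
play_rows(
  dp=[
    [-15,35,0],
    [-15,35,0],
    [-15,35,0],
    [-15,35,0],
    [-15,35,0],
    [-15,35,0],
    [0,0,0],
    [0,0,0],
  ],
  yaw=[0,0,0,0,0,0,0,0],
)

```text
t: 40.13
ee_pos: [468.3, 12.9, 168.8]
orientation: [3.142, 0.01, 0.001]
ft_force: [-0.6, 0.1, -0.6]
width: 53.0
grasp_force: 0.0
```

```bash
python3 - <<'E'
from h import *
pose(); t=shot('top'); save(t,'top2',(300,150,460,290),4); W=cloud(t)
print('knob',rect(W,(558,-199),40,116,145),'lid',rect(W,(558,-199),42,95,113)); print('disc',rect(W,(558,-199),45,30,46)); print('bar',rect(W,(558,-89),80,62,82),'brick',rect(W,(558,-89),80,38,56),'button',rect(W,(443,-89),45,30,60))
for n in('jar','hammer'): print(n,[(np.round(r['location']),round(r['conf'],2)) for r in models.landmark_of(t,n)[:1]])
E
```

```text
t 40.13 tcp [468.3  12.9 168.8] yaw 0.36 w 53.0 gf 0.0
knob (46, 'rect', array([ 557.9, -198. ]), array([15.8, 16.7]), 42.7, 'mean', array([ 557.4, -197.4,  128.1])) lid (394, 'rect', array([ 557.5, -198. ]), array([59. , 57.9]), 20.6, 'mean', array([ 557.3, -197.6,  105. ]))
disc (57, 'rect', array([ 552.9, -185.8]), array([58.6, 30.3]), 21.7, 'mean', array([ 551.4, -181.3,   36.1]))
bar (181, 'rect', array([582.4, -86.9]), array([60.9, 38.9]), 0.7, 'mean', array([587.8, -86. ,  73.3])) brick (330, 'rect', array([584.3, -89.2]), array([60.5, 64.3]), 0.9, 'mean', array([583.4, -88.5,  47.5])) button 0
jar [(array([260., 125.]), 0.85)]
hammer [(array([373., 129.]), 0.78)]
```

View pics/top2.png

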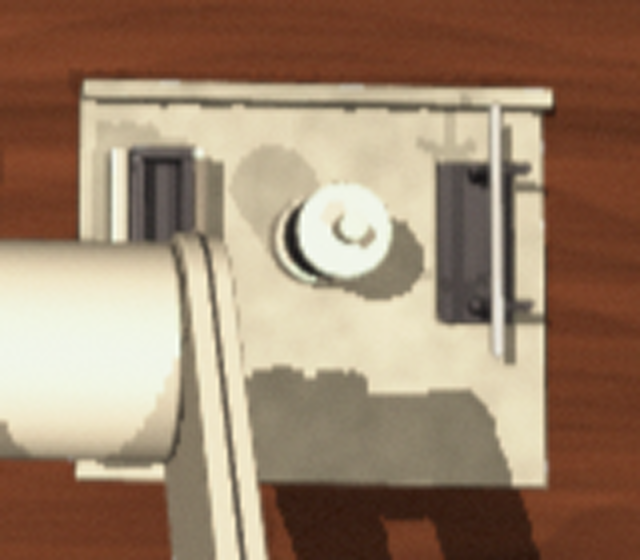

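The tower of disc, crucible and lid stands at (340,235) between brick and rest. The long mould is on the brick at (162,200). The arm hides the button mould, but it measured good earlier, and nothing has been near it since. Handing in.

```bash
python3 -c "
from workcell import ticket
print(ticket.close_job())"
```

```text
the job is handed in; nothing more can be done
None
```

I handed the job in at about 40 s of the 136 s allowed: all five pieces measured in place on the hearth board within tolerance, the jar and hammer looked unmoved, and no verdict came back. The arm hid the short mould in the last picture, so its position comes from the check right after I placed it.

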